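# Zero the coffee grinder after cleaning and set it six clicks open

### The arm

A 6-joint arm with a two-finger parallel gripper is mounted at the origin on a cart in front of the work surface, level with it; the furniture and walls round the work are solid. World frame = base frame: x ahead of the robot, y to its left, z up, the work surface at z = 0. Lengths are in m, angles in rad, forces in N, time in s.
With the tool pointing down it reaches from about 0.3 to 0.825 m from the base axis. Payload 5.4 kg.
Tool frame: the origin (TCP) lies at the very end of the fingers, on their centre line; the grasp point (between the pads) lies grip_point_offset behind it (grip_point_offset is the distance from the TCP to the grasp point, in m); z points along the fingers, y is the line along which they close (so a half turn about z gives the same grasp; the last joint's range is limited). The gripper opens to 92 mm and grips with 3 to 60 N. Pads are 20 mm wide; open, the fingers measure 128 mm over their backs; the gripper's body (75 mm by 189 mm) begins 69 mm behind the grasp point.
Start: joints at [1.004, 0.158, 1.597, -0, 1.386, -0.21], TCP at [0.201, 0.539, 0.215] pointing down, gripper open.
Joint ranges: [-2.91, 2.91], [-0.94, 2.29], [0.18, 2.7], [-1.29, 4.43], [0.17, 2.64], [-3, 3]. Speed limits (rad/s): [2.57, 2.57, 3.14, 3.14, 3.14, 3.14].

### API

Orientations are given as a 3x3 rotation matrix whose columns are the frame's x, y, z axes.
In Python, from bench import read_state, snapshot, finish_job, grip_point_offset gives the robot as it stands. The module is installed in compiled form; this text tells all that it offers.
- The arm moves only by the shell command python3 -m inch 'ROWS'. ROWS is a JSON object of lists of equal length, an entry for each row: "grip": the opening, from -1 (shut) to 1 (fully open), so that 0 is half open; "travel": the shift along the world's x, y, z in cm, a list of three; "turn": the turn, a rotation vector about the world's x, y, z in degrees, a list of three. In form: {"grip": [grip, ...], "travel": [[dx, dy, dz], ...], "turn": [[rx, ry, rz], ...]}. A call has exactly 10 rows; each row shifts and turns the commanded pose from where the row before left it; what a row does not reach is not made up. A row lasts 1/12 s, in which the tool goes at most 41.7 mm and 7.16 degrees, less where a joint would pass 70% of its speed; a pose out of reach is approached as far as the arm can. A call is refused whole if a number of a shift passes 4.17 or a number of a turn 7.16, either way. A call with a gripper value outside its range is refused whole. The fingers move at their own pace and stop on an object; the grip force is fixed at half the most. Time passes only in rows, so rows that do not move let the fingers close, or fill a call up. It gives the time, the measured TCP pose, the force, the opening and the grip force at its end, in the units of the state.
- read_state(): the state, without advancing time (a new reading comes with each control period).
- snapshot(name): name is "scene" or "top" or "wrist"; returns a dict with "pixels" (480x640x3 uint8, blue, green, red), "z_map" (480x640 float32, m along the optical axis (not along the pixel's ray), 0 where there is no reading), "intrinsics" (3x3 intrinsics, pixels), "dist" ([k1, k2, p1, p2, k3] as OpenCV has them; the pictures are not rectified), "rvec" (rotation vector, rad) and "tvec" (3), from world to camera coordinates, as OpenCV has them. Camera axes: x right, y down, z forward; pixel columns grow to the right and rows downward; lengths in m; the calibration is good to about 2 mm. A picture is of the moment at which its call begins.
- finish_job(): hands the job in; it is judged then, once.
The state is a dict: "time_s": time; "joints": joint angles; "joint_vel": joint speeds; "joint_torque": joint torques, N m; "position": TCP position; "ee_rot": TCP orientation; "force": force on the tool from outside, world axes, zero at the start; "wrist_torque": the same for the moment, N m; "finger_gap": finger opening in m; "gripper_force": force on a finger pad.
Only numpy, scipy, OpenCV 4.12 (cv2) and the standard library are available. Lean on these libraries where they do the work, as an engineer would, in place of code of your own. Each camera call takes 0.05 s, during which the arm holds its last target. There are 200 camera calls.

### The job

The coffee grinder's burrs have just been cleaned. Turn its adjusting dial clockwise until you feel the burrs just meet, gently and without forcing it on from there, then turn it back exactly six clicks and let go of it, and finally set the feed cup fully down over the filling neck and leave it there. Leave everything else standing where it is.

Things in the scene. Friction and masses are not known exactly. Their poses are not given: they have to be found in the camera images.
- grinder: small white electric coffee grinder, fixed to the worktop, 205 deep x 130 wide x 262 high over its neck; origin under the centre of its foot, z up, its nose (switch, chute and a steel jug below it) faces its -x. Flat top of the housing at height 205; its dial and filling neck stand on one upright axis 20 towards the nose (x = -20)
- dial: adjusting dial of the grinder: ribbed black rubber collar, 64 across, round the filling neck, turning about the neck's upright axis; it hardly slips in a grip of 30 N or more across any 64 mm of it. Origin on the axis at its underside, 214.5 above the worktop; ribbed side up to 237, but a thin flange 70 across round its foot up to 219. Clockwise from above closes the burrs
- dial_ridge (a point): bare metal ridge on top of the dial and down its side, 28 out from the axis on the dial's own +x; turns with it. 20 clicks a turn (18 degrees, 0.314 rad each): the torque swings by about 0.13 N m either way at each, and the dial rests only in a click. It starts 2 to 4 clicks open; the angle at which the burrs meet is not marked and is another one each time
- burr_gap (a joint): gap between the burrs, m: 0 where they meet, 0.02 mm more per click open (click 0 rests at 0.002 mm, click 6 at 0.122 mm). Far finer than this reading's error: feel or watch the clicks instead. Pressed on past 0 the dial's torque climbs by 3 N m per rad without clicks, and it springs back to click 0 when let go; over 0.6 N m (0.2 rad) harms the burrs
- neck_rim (a point): centre of the upper rim of the filling neck, 262 above the worktop: an upright tube of bare aluminium, 47 in outer diameter, 42 at its chamfered rim, that stands 25 mm out of the dial
- feed_cup: loose round aluminium cup, 58 in diameter (60 at its rim) and 66 high, 0.12 kg, stands upright on the worktop; origin at the centre of its underside, z up. A round socket in its underside, 51 in diameter and 16 deep, slips over the filling neck: fully down, its underside is 16 below the neck rim (height 246 above the worktop). Grip it from above across its 58 mm
- dosing_jug: bystander: small steel jug, 64 high, on the grinder's foot under the chute
- scoop: bystander: steel coffee scoop lying on the worktop, 99 long and 32 high, in front
- milk_tin: bystander: round tin, 58 across, 72 high, on the worktop to the right
Things that resemble listed ones, but are neither listed nor needed, are in the scene too. What is shaped like the feed_cup but green or yellow is not meant.

How it is judged:
By the outcome, as a careful person would: the job done as asked, in the order asked, and still so for the second after the job is handed in, with the robot touching nothing.
It also fails if it takes over 70 s, if anything falls off the work surface, if the arm or the gripper's body presses on something with over 40 N, if the wrist force passes 120 N, or if a joint passes its speed limit or range.

## Working session

There is one attempt and no reset: what is moved stays moved. The work goes in short steps, Python scripts to look and compute and a shell command to move; the robot and the scene stay as the last step left them, time stands still between calls to the robot, and variables do not carry over. Pictures are saved under pics/ and viewed, at most 10 in all, crops included, and the job is handed in when it is done.

```bash
mkdir -p pics; cat > h.py <<'E'
import numpy as np, cv2
from bench import read_state, snapshot, finish_job, grip_point_offset
def shot(n):
    s=snapshot(n); R=cv2.Rodrigues(np.array(s['rvec'],float))[0]; return s,R,np.array(s['tvec'],float).ravel()
def world(s,R,t):
    K=np.array(s['intrinsics']);d=np.array(s['dist'],float)
    v,u=np.mgrid[:480,:640]
    p=cv2.undistortPoints(np.stack([u.ravel(),v.ravel()],1).astype(float)[:,None],K,d)[:,0]
    z=s['z_map'].ravel().astype(float)
    c=np.c_[p*z[:,None],z]
    w=(c-t)@R
    w[z==0]=np.nan
    return w.reshape(480,640,3)
E
python3 - <<'E'
from h import *
print(grip_point_offset); s=read_state(); print({k:np.round(v,3).tolist() for k,v in s.items()})
ims=[]
for n in ['scene','top']:
    a,R,t=shot(n); ims.append(a['pixels']); np.savez(''+n,w=world(a,R,t),px=a['pixels']); cv2.imwrite(f'pics/{n}.png',a['pixels'])
    print(n,-R.T@t)
E
```

```text
0.0187
{'time_s': 0.0, 'joints': [1.004, 0.159, 1.598, -0.0, 1.386, -0.21], 'joint_vel': [-0.0, 0.0, 0.001, 0.0, 0.0, -0.001], 'joint_torque': [-0.001, -38.556, -32.211, 0.07, 0.038, -0.0], 'position': [0.201, 0.538, 0.214], 'ee_rot': [[-0.937, 0.349, -0.001], [0.349, 0.937, -0.002], [0.0, -0.002, -1.0]], 'force': [0.176, 0.255, -0.632], 'wrist_torque': [0.041, 0.013, -0.023], 'gripper_force': 0.0, 'finger_gap': 0.092}
scene [-0.12956014 -0.8885328   0.76514491]
top [ 0.31543161 -0.02269773  1.47009058]
```

View pics/scene.png

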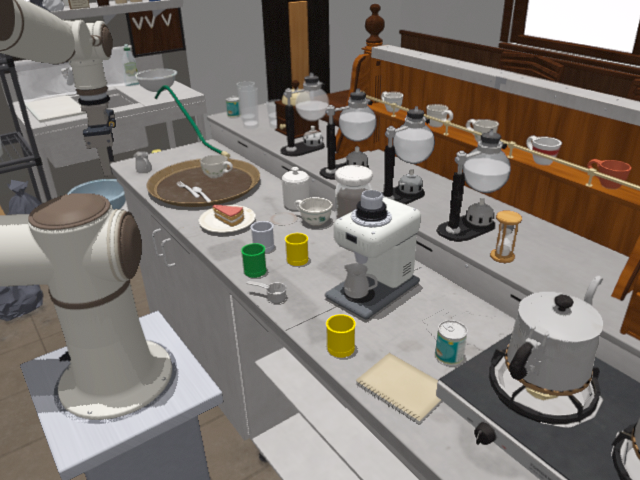

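View pics/top.png

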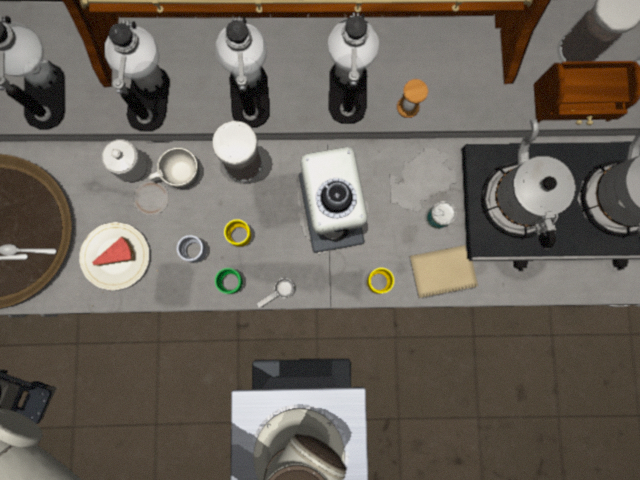

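The feed_cup candidates in the top view are grey (190,248), green (229,281) and yellow (237,232) and (381,281). Only the grey one is bare aluminium, so I'll confirm it in a crop. The grinder's dial is at (336,197).

```bash
python3 - <<'E'
from h import *
from scipy.optimize import least_squares
d=np.load('top.npz');w=d['w'];px=d['px']
def fit(P,r=None):
    f=lambda q:np.hypot(*(P-q[:2]).T)-q[2]
    s=least_squares(f,[*P.mean(0),.03],loss='soft_l1',f_scale=.002);return s.x
def reg(u0,u1,v0,v1,z0,z1):
    a=w[v0:v1,u0:u1].reshape(-1,3);return a[(a[:,2]>z0)&(a[:,2]<z1)]
c=reg(165,215,228,272,.058,.075);print('cup',len(c),c.mean(0),(c.max(0)+c.min(0))/2,np.ptp(c,axis=0),fit(c[:,:2]))
n=reg(300,370,150,245,.252,.27);print('neck',len(n),n.mean(0),(n.max(0)+n.min(0))/2,np.ptp(n,axis=0),fit(n[:,:2]))
n=reg(300,370,150,245,.225,.246);print('dial',len(n),n.mean(0),(n.max(0)+n.min(0))/2,np.ptp(n,axis=0))
n=reg(290,380,140,245,.197,.211);print('top',len(n),cv2.minAreaRect(n[:,:2].astype(np.float32)),n[:,2].mean())
s=np.load('scene.npz')
a=cv2.resize(px[215:285,150:250],(800,560)[:2] and (400,280),interpolation=cv2.INTER_CUBIC)
b=cv2.resize(s['px'][215:285,220:320],(400,280),interpolation=cv2.INTER_CUBIC)
e=cv2.resize(px[150:220,290:390],(400,280),interpolation=cv2.INTER_CUBIC)
f=cv2.resize(s['px'][180:250,325:425],(400,280),interpolation=cv2.INTER_CUBIC)
cv2.imwrite('pics/c1.png',np.vstack([np.hstack([a,b]),np.hstack([e,f])]))
w=s['w']
c=reg(245,280,215,255,.060,.075);print('cup scene',len(c),c.mean(0),(c.max(0)+c.min(0))/2,np.ptp(c,axis=0),fit(c[:,:2]))
n=reg(350,400,180,230,.255,.27);print('neck scene',len(n),n.mean(0),(n.max(0)+n.min(0))/2,np.ptp(n,axis=0),fit(n[:,:2]))
E
```

```text
cup 140 [0.48825447 0.25127411 0.06570685] [0.48713282 0.24965245 0.066253  ] [0.05955555 0.05901737 0.01519472] [0.48693509 0.24956593 0.02799397]
neck 140 [ 0.57135312 -0.08813181  0.25943888] [ 0.57268702 -0.08945476  0.25997976] [0.04694308 0.04568923 0.01521977] [ 0.57235288 -0.08899624  0.02138322]
dial 569 [ 0.57048352 -0.08861437  0.23744141] [ 0.57136993 -0.08854088  0.23574031] [0.06299873 0.06325296 0.02029865]
top 2838 ((0.5948294997215271, -0.08527390658855438), (0.17631681263446808, 0.11856578290462494), 9.319670677185059) 0.20438888691095855
cup scene 175 [0.45763282 0.21093662 0.06384936] [0.44817266 0.20365195 0.06407693] [0.13419669 0.1515818  0.00807392] [0.61959047 0.08751684 0.2105996 ]
neck scene 129 [ 0.56989949 -0.09349162  0.258651  ] [ 0.57132602 -0.09150025  0.25886959] [0.04670393 0.04756369 0.00772139] [ 0.57096238 -0.09177201  0.0209085 ]
```

View pics/c1.png

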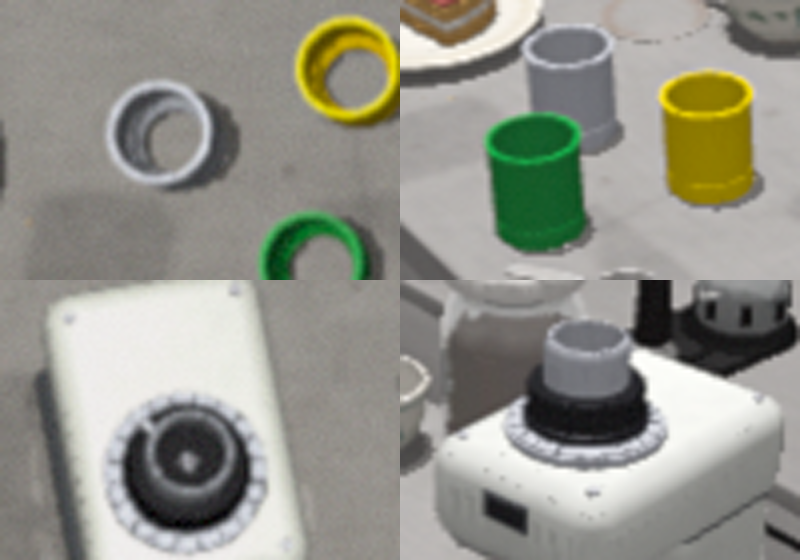

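The crop confirms the aluminium cup, at top (190,248) and world ≈(0.487,0.250) with rim height 0.066. The dial axis is at ≈(0.572,-0.090), and the ridge sits at about +45° (top pixel ≈(327,187)). Next I'll hover above the dial with the fingers along world x, clear of the ridge.

```bash
python3 -m inch '{"grip":[1,1,1,1,1,1,1,1,1,1],"travel":[[0,0,4],[0,0,4],[2,-3.4,0.5],[2,-3.4,0.5],[2,-3.4,0.5],[2,-3.4,0],[2,-3.4,0],[2,-3.4,0],[2,-3.4,0],[2,-3.4,0]],"turn":[[0,0,0],[0,0,0],[0,0,-4],[0,0,-4],[0,0,-4],[0,0,-4],[0,0,-4],[0,0,-4],[0,0,-4],[0,0,-4]]}'
python3 -m inch '{"grip":[1,1,1,1,1,1,1,1,1,1],"travel":[[2,-3.4,0],[2,-3.4,0],[2,-3.4,0],[2,-3.4,0],[2,-3.4,0],[2,-3.4,0],[2,-3.4,0],[2,-3.4,0],[2,-3.4,0],[0,0,0]],"turn":[[0,0,-4],[0,0,-4],[0,0,-4],[0,0,-4],[0,0,-4],[0,0,-4],[0,0,-4],[0,0,-4],[0,0,-4],[0,0,-2]]}'
python3 - <<'E'
from h import *
a,R,t=shot('wrist');w=world(a,R,t);cv2.imwrite('pics/w1.png',a['pixels']);print(-R.T@t)
s=read_state();print(s['position'],s['ee_rot'],s['joints'],s['wrist_torque'])
p=w.reshape(-1,3)
for lo,hi in((.252,.27),(.228,.245)):
    q=p[(p[:,2]>lo)&(p[:,2]<hi)&(np.hypot(p[:,0]-.572,p[:,1]+.09)<.05)];
    if len(q):print(len(q),q.mean(0),(q.max(0)+q.min(0))/2,np.ptp(q,axis=0))
E
```

```text
time_s: 0.93
position: [0.3611, 0.265, 0.3093]
ee_rot: [[-0.607, 0.795, -0.0], [0.795, 0.607, -0.0], [0.0, -0.0, -1.0]]
force: [1.3, -0.6, 0.0]
finger_gap: 0.0917
gripper_force: 0.0
time_s: 1.77
position: [0.5425, -0.0449, 0.3079]
ee_rot: [[0.017, 1.0, -0.002], [1.0, -0.017, -0.002], [-0.002, -0.002, -1.0]]
force: [0.1, -0.2, 0.2]
finger_gap: 0.092
gripper_force: 0.0
[0.54248369 0.02630719 0.47666938]
[ 0.54138528 -0.04222002  0.30811604] [[ 1.56678719e-02  9.99874479e-01 -2.35462848e-03]
 [ 9.99877226e-01 -1.56672929e-02  2.64150126e-04]
 [ 2.27226316e-04 -2.35847807e-03 -9.99997193e-01]] [-3.00190776e-01  3.07423030e-02  1.55085640e+00 -4.43948027e-04
  1.56232140e+00 -2.84518251e-01] [-0.05744814  0.0706956   0.02590658]
1499 [ 0.57025416 -0.08595679  0.25794016] [ 0.57064046 -0.08732019  0.25730127] [0.04611436 0.04445599 0.01053268]
3939 [ 0.56961152 -0.08289381  0.23640465] [ 0.57070581 -0.08482519  0.23650825] [0.06412013 0.0573113  0.01690355]
```

View pics/w1.png

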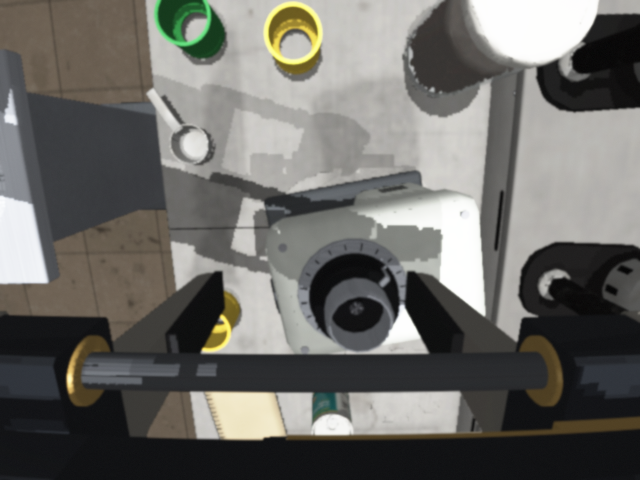

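The wrist view shows the dial at about (353,293) and the ridge at (385,275), about 35° from +x. That keeps it clear of the pads, which close along world x. I'll centre over the dial first, then check again.

```bash
python3 -m inch '{"grip":[1,1,1,1,1,1,1,1,1,1],"travel":[[1,-1.5,0],[1,-1.5,0],[0.9,-1.6,0],[0,0,0],[0,0,0],[0,0,0],[0,0,0],[0,0,0],[0,0,0],[0,0,0]],"turn":[[0,0,0],[0,0,0],[0,0,0],[0,0,0],[0,0,0],[0,0,0],[0,0,0],[0,0,0],[0,0,0],[0,0,0]]}'
python3 - <<'E'
from h import *
P=[]
for i in range(4):
    a,R,t=shot('wrist');w=world(a,R,t);s=read_state();P.append(s['position'])
    p=w.reshape(-1,3)
    for lo,hi in((.258,.27),(.232,.245)):
        q=p[(p[:,2]>lo)&(p[:,2]<hi)&(np.hypot(p[:,0]-.572,p[:,1]+.09)<.04)]
        print(len(q),((q.max(0)+q.min(0))/2).round(4),np.ptp(q,axis=0).round(4),s['wrist_torque'])
print(np.mean(P,0),np.std(P,0))
E
```

```text
time_s: 2.65
position: [0.5697, -0.0848, 0.3098]
ee_rot: [[0.007, 1.0, 0.0], [1.0, -0.007, -0.0], [-0.0, 0.0, -1.0]]
force: [-1.0, -0.2, 0.6]
finger_gap: 0.0918
gripper_force: 0.0
832 [ 0.5708 -0.0878  0.2605] [0.045  0.044  0.0051] [-0.06183078  0.09435967  0.06593711]
4425 [ 0.5712 -0.0874  0.2385] [0.0641 0.0622 0.0129] [-0.06183078  0.09435967  0.06593711]
824 [ 0.5708 -0.0876  0.2603] [0.0449 0.0444 0.0047] [-0.09838029  0.06331218  0.05360976]
4425 [ 0.571  -0.0872  0.2385] [0.064  0.0614 0.013 ] [-0.09838029  0.06331218  0.05360976]
834 [ 0.5709 -0.0884  0.2604] [0.0449 0.0447 0.0047] [-0.0477616   0.11255431 -0.00319384]
4446 [ 0.5708 -0.0865  0.2385] [0.0644 0.0604 0.0129] [-0.0477616   0.11255431 -0.00319384]
827 [ 0.5706 -0.0884  0.2603] [0.0444 0.0446 0.0046] [-0.01604118  0.03890208  0.01561176]
4437 [ 0.5707 -0.0869  0.2385] [0.0645 0.0608 0.013 ] [-0.01604118  0.03890208  0.01561176]
[ 0.56978297 -0.08504494  0.30968125] [1.80262708e-05 9.14593942e-05 4.71162312e-05]
```

```bash
cat > tq.py <<'E'
from h import *
T=[];Y=[];F=[]
for i in range(4):
    snapshot('wrist');s=read_state();T.append(s['wrist_torque']);F.append(s['force']);e=s['ee_rot'];Y.append(np.degrees(np.arctan2(e[1][1],e[0][1])))
print('TQ',np.mean(T,0).round(3),'F',np.mean(F,0).round(1),'yaw %.2f'%np.mean(Y),'pos',np.round(s['position'],4),'gap %.4f gf %.1f t %.2f'%(s['finger_gap'],s['gripper_force'],s['time_s']))
E
python3 -m inch '{"grip":[1,1,1,1,1,1,1,1,1,1],"travel":[[0.1,-0.3,-1],[0,0,-2],[0,0,-2],[0,0,-1.5],[0,0,-1],[0,0,-0.6],[0,0,-0.5],[0,0,0],[0,0,0],[0,0,0]],"turn":[[0,0,0],[0,0,0],[0,0,0],[0,0,0],[0,0,0],[0,0,0],[0,0,0],[0,0,0],[0,0,0],[0,0,0]]}'
python3 tq.py
python3 -c "
from h import *
a=shot('wrist')[0];cv2.imwrite('pics/w2.png',a['pixels'])"
```

```text
time_s: 3.68
position: [0.5714, -0.0885, 0.2247]
ee_rot: [[0.008, 1.0, 0.002], [1.0, -0.008, -0.001], [-0.001, 0.002, -1.0]]
force: [0.1, 0.5, -0.0]
finger_gap: 0.0921
gripper_force: 0.0
TQ [-0.076  0.046 -0.013] F [-0.5  0.  -0.2] yaw -0.44 pos [ 0.5712 -0.0883  0.2242] gap 0.0917 gf 0.0 t 3.88
```

View pics/w2.png

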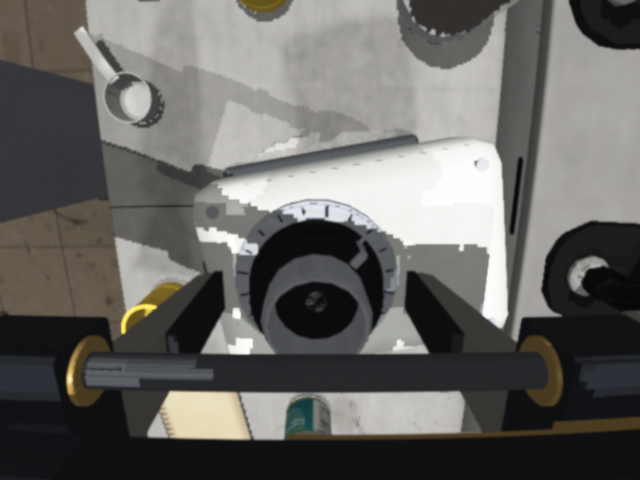

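The fingers sit symmetrically either side of the dial (centre column ≈316), and the ridge at (362,250) is visible and free. Now I'll close on the dial.

```bash
python3 -m inch '{"grip":[1,0.6,0.4,0.2,0,-0.2,-0.2,-0.2,-0.2,-0.2],"travel":[[0,0,-0.1],[0,0,0],[0,0,0],[0,0,0],[0,0,0],[0,0,0],[0,0,0],[0,0,0],[0,0,0],[0,0,0]],"turn":[[0,0,0],[0,0,0],[0,0,0],[0,0,0],[0,0,0],[0,0,0],[0,0,0],[0,0,0],[0,0,0],[0,0,0]]}'
python3 tq.py
```

```text
time_s: 4.77
position: [0.5719, -0.0882, 0.2227]
ee_rot: [[0.008, 1.0, 0.003], [1.0, -0.008, -0.0], [-0.0, 0.003, -1.0]]
force: [5.5, -0.2, -1.9]
finger_gap: 0.0634
gripper_force: 30.0
TQ [-0.063 -0.668 -0.023] F [ 5.1  0.1 -2. ] yaw -0.44 pos [ 0.5719 -0.0883  0.2228] gap 0.0635 gf 30.0 t 4.97
```

```bash
python3 -m inch '{"grip":[-0.2,-0.2,-0.2,-0.2,-0.2,-0.2,-0.2,-0.2,-0.2,-0.2],"travel":[[0.05,0,0],[0,0,0],[0,0,0],[0,0,0],[0,0,0],[0,0,0],[0,0,0],[0,0,0],[0,0,0],[0,0,0]],"turn":[[0,0,-1.5],[0,0,-1.5],[0,0,-1.5],[0,0,0],[0,0,0],[0,0,0],[0,0,0],[0,0,0],[0,0,0],[0,0,0]]}' >/dev/null; python3 tq.py
python3 -m inch '{"grip":[-0.2,-0.2,-0.2,-0.2,-0.2,-0.2,-0.2,-0.2,-0.2,-0.2],"travel":[[0,0,0],[0,0,0],[0,0,0],[0,0,0],[0,0,0],[0,0,0],[0,0,0],[0,0,0],[0,0,0],[0,0,0]],"turn":[[0,0,-3],[0,0,-3],[0,0,-3],[0,0,0],[0,0,0],[0,0,0],[0,0,0],[0,0,0],[0,0,0],[0,0,0]]}' >/dev/null; python3 tq.py
python3 -m inch '{"grip":[-0.2,-0.2,-0.2,-0.2,-0.2,-0.2,-0.2,-0.2,-0.2,-0.2],"travel":[[0,0,0],[0,0,0],[0,0,0],[0,0,0],[0,0,0],[0,0,0],[0,0,0],[0,0,0],[0,0,0],[0,0,0]],"turn":[[0,0,-1.5],[0,0,-1.5],[0,0,-1.5],[0,0,0],[0,0,0],[0,0,0],[0,0,0],[0,0,0],[0,0,0],[0,0,0]]}' >/dev/null; python3 tq.py
python3 -m inch '{"grip":[-0.2,-0.2,-0.2,-0.2,-0.2,-0.2,-0.2,-0.2,-0.2,-0.2],"travel":[[0,0,0],[0,0,0],[0,0,0],[0,0,0],[0,0,0],[0,0,0],[0,0,0],[0,0,0],[0,0,0],[0,0,0]],"turn":[[0,0,-1.5],[0,0,-1.5],[0,0,-1.5],[0,0,0],[0,0,0],[0,0,0],[0,0,0],[0,0,0],[0,0,0],[0,0,0]]}' ; python3 tq.py
```

```text
TQ [-0.049 -0.744  0.092] F [ 5.8  0.1 -2.1] yaw -4.90 pos [ 0.5719 -0.0883  0.2228] gap 0.0630 gf 30.0 t 6.00
TQ [-0.049 -0.824 -0.094] F [ 5.1  0.1 -2.1] yaw -13.93 pos [ 0.572  -0.0883  0.2228] gap 0.0630 gf 30.0 t 7.03
TQ [-0.034 -0.827  0.014] F [ 5.5 -0.2 -2.1] yaw -18.42 pos [ 0.5721 -0.0883  0.2227] gap 0.0634 gf 30.0 t 8.07
time_s: 8.9
position: [0.5722, -0.0883, 0.2228]
ee_rot: [[0.389, 0.921, 0.002], [0.921, -0.389, -0.0], [0.001, 0.002, -1.0]]
force: [5.2, -0.3, -2.8]
finger_gap: 0.0631
gripper_force: 30.0
TQ [-0.031 -0.864  0.084] F [ 5.9 -0.1 -1.4] yaw -22.91 pos [ 0.5721 -0.0883  0.2228] gap 0.0629 gf 30.0 t 9.10
```

```bash
python3 -m inch '{"grip":[-0.2,-0.2,-0.2,-0.2,-0.2,-0.2,-0.2,-0.2,-0.2,-0.2],"travel":[[0,0,0],[0,0,0],[0,0,0],[0,0,0],[0,0,0],[0,0,0],[0,0,0],[0,0,0],[0,0,0],[0,0,0]],"turn":[[0,0,-3],[0,0,-3],[0,0,-3],[0,0,-2.5],[0,0,-2],[0,0,0],[0,0,0],[0,0,0],[0,0,0],[0,0,0]]}' >/dev/null; python3 tq.py
python3 -m inch '{"grip":[-0.2,-0.2,-0.2,-0.2,-0.2,-0.2,-0.2,-0.2,-0.2,-0.2],"travel":[[0,0,0],[0,0,0],[0,0,0],[0,0,0],[0,0,0],[0,0,0],[0,0,0],[0,0,0],[0,0,0],[0,0,0]],"turn":[[0,0,-1.5],[0,0,-1.5],[0,0,-1.5],[0,0,-1.5],[0,0,0],[0,0,0],[0,0,0],[0,0,0],[0,0,0],[0,0,0]]}' >/dev/null; python3 tq.py
```

```text
TQ [-0.036 -0.932  0.007] F [ 6.7 -0.4 -2.7] yaw -36.42 pos [ 0.5723 -0.0884  0.2228] gap 0.0630 gf 30.0 t 10.13
TQ [-0.017 -1.028  0.042] F [ 6.9 -0.8 -2.5] yaw -42.42 pos [ 0.5723 -0.0884  0.2228] gap 0.0632 gf 30.0 t 11.17
```

```bash
python3 -m inch '{"grip":[-0.2,-0.2,-0.2,-0.2,-0.2,-0.2,-0.2,-0.2,-0.2,-0.2],"travel":[[0,0,0],[0,0,0],[0,0,0],[0,0,0],[0,0,0],[0,0,0],[0,0,0],[0,0,0],[0,0,0],[0,0,0]],"turn":[[0,0,-3],[0,0,-3],[0,0,-2],[0,0,-2],[0,0,-2],[0,0,0],[0,0,0],[0,0,0],[0,0,0],[0,0,0]]}' >/dev/null; python3 tq.py
python3 -m inch '{"grip":[-0.2,-0.2,-0.2,-0.2,-0.2,-0.2,-0.2,-0.2,-0.2,-0.2],"travel":[[0,0,0],[0,0,0],[0,0,0],[0,0,0],[0,0,0],[0,0,0],[0,0,0],[0,0,0],[0,0,0],[0,0,0]],"turn":[[0,0,-1.5],[0,0,-1.5],[0,0,-1.5],[0,0,-1.5],[0,0,0],[0,0,0],[0,0,0],[0,0,0],[0,0,0],[0,0,0]]}' >/dev/null; python3 tq.py
```

```text
TQ [-0.038 -1.056  0.014] F [ 7.2 -0.9 -3.2] yaw -54.43 pos [ 0.5725 -0.0886  0.2228] gap 0.0634 gf 30.0 t 12.20
TQ [-0.101 -1.098  0.283] F [ 7.5 -1.5 -3.1] yaw -60.39 pos [ 0.5725 -0.0887  0.2228] gap 0.0631 gf 30.0 t 13.23
```

The torque reads 0.28 N m, against less than 0.11 for an ordinary click, so the burrs have just met. Click 0 is at yaw −54.4°, so six clicks open is yaw +53.6°. I'll turn back, checking the torque on the way.

```bash
python3 -m inch '{"grip":[-0.2,-0.2,-0.2,-0.2,-0.2,-0.2,-0.2,-0.2,-0.2,-0.2],"travel":[[0,0,0],[0,0,0],[0,0,0],[0,0,0],[0,0,0],[0,0,0],[0,0,0],[0,0,0],[0,0,0],[0,0,0]],"turn":[[0,0,2],[0,0,2],[0,0,2],[0,0,3],[0,0,3],[0,0,3],[0,0,3],[0,0,3],[0,0,3],[0,0,0]]}' >/dev/null; python3 tq.py
python3 -m inch '{"grip":[-0.2,-0.2,-0.2,-0.2,-0.2,-0.2,-0.2,-0.2,-0.2,-0.2],"travel":[[0,0,0],[0,0,0],[0,0,0],[0,0,0],[0,0,0],[0,0,0],[0,0,0],[0,0,0],[0,0,0],[0,0,0]],"turn":[[0,0,4],[0,0,5],[0,0,5],[0,0,5],[0,0,5],[0,0,5],[0,0,4],[0,0,3],[0,0,0],[0,0,0]]}' >/dev/null; python3 tq.py
python3 -m inch '{"grip":[-0.2,-0.2,-0.2,-0.2,-0.2,-0.2,-0.2,-0.2,-0.2,-0.2],"travel":[[0,0,0],[0,0,0],[0,0,0],[0,0,0],[0,0,0],[0,0,0],[0,0,0],[0,0,0],[0,0,0],[0,0,0]],"turn":[[0,0,4],[0,0,5],[0,0,5],[0,0,5],[0,0,5],[0,0,5],[0,0,4],[0,0,3],[0,0,0],[0,0,0]]}' >/dev/null; python3 tq.py
```

```text
TQ [-0.042 -0.953  0.031] F [ 6.5 -0.5 -2.5] yaw -36.41 pos [ 0.5723 -0.0884  0.2228] gap 0.0635 gf 30.0 t 14.27
TQ [-0.052 -0.724  0.011] F [ 5.7 -0.  -1.4] yaw -0.45 pos [ 0.5719 -0.0883  0.2228] gap 0.0634 gf 30.0 t 15.30
TQ [-0.239 -0.423  0.021] F [ 3.7 -0.4 -0.3] yaw 35.49 pos [ 0.5714 -0.0884  0.2228] gap 0.0631 gf 30.0 t 16.33
```

```bash
python3 -m inch '{"grip":[-0.2,-0.2,-0.2,-0.2,-0.2,-0.2,-0.2,-0.2,-0.2,-0.2],"travel":[[0,0,0],[0,0,0],[0,0,0],[0,0,0],[0,0,0],[0,0,0],[0,0,0],[0,0,0],[0,0,0],[0,0,0]],"turn":[[0,0,3],[0,0,4],[0,0,4],[0,0,4],[0,0,3],[0,0,0],[0,0,0],[0,0,0],[0,0,0],[0,0,0]]}' >/dev/null; python3 tq.py
python3 -m inch '{"grip":[0,0.4,0.6,0.8,1,1,1,1,1,1],"travel":[[0,0,0],[0,0,0],[0,0,0],[0,0,0],[0,0,0],[0,0,0],[0,0,0],[0,0,0],[0,0,0],[0,0,0]],"turn":[[0,0,0],[0,0,0],[0,0,0],[0,0,0],[0,0,0],[0,0,0],[0,0,0],[0,0,0],[0,0,0],[0,0,0]]}' >/dev/null; python3 tq.py
python3 -m inch '{"grip":[1,1,1,1,1,1,1,1,1,1],"travel":[[0,0,1],[0,0,2],[0,0,3],[0,0,3],[0,0,1],[-0.6,3,0],[-0.6,3,0],[-0.6,3,0],[-0.6,3,0],[0,0,0]],"turn":[[0,0,0],[0,0,0],[0,0,0],[0,0,0],[0,0,0],[0,0,0],[0,0,0],[0,0,0],[0,0,0],[0,0,0]]}'; python3 tq.py
python3 - <<'E'
from h import *
a=shot('top')[0]['pixels'];b=cv2.imread('pics/top.png')
c=[cv2.resize(x[160:230,300:370],(400,400),interpolation=cv2.INTER_CUBIC) for x in(b,a)]
cv2.imwrite('pics/c2.png',np.hstack(c))
E
```

```text
TQ [-0.733 -0.112  0.007] F [ 1.3 -3.   1. ] yaw 53.53 pos [ 0.5713 -0.0885  0.2227] gap 0.0632 gf 30.0 t 17.37
TQ [-0.02   0.004 -0.016] F [ 0.1 -0.1  0.2] yaw 53.56 pos [ 0.5713 -0.0882  0.2226] gap 0.0919 gf 0.0 t 18.40
time_s: 19.23
position: [0.5463, 0.0362, 0.3229]
ee_rot: [[-0.807, 0.59, 0.0], [0.59, 0.807, 0.002], [0.001, 0.002, -1.0]]
force: [-1.1, -0.0, -0.4]
finger_gap: 0.0919
gripper_force: 0.0
TQ [-0.043 -0.004 -0.006] F [-0.  -0.1 -0.6] yaw 53.64 pos [0.5474 0.0311 0.3225] gap 0.0920 gf 0.0 t 19.43
```

View pics/c2.png

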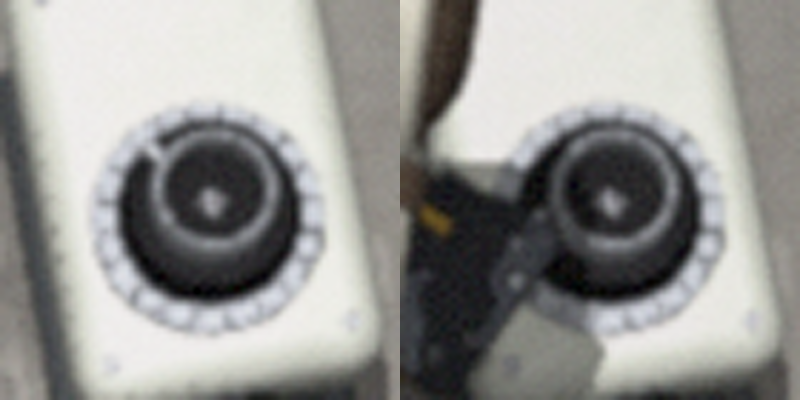

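The arm hides the ridge in this view, so I'll check it later. Torque was about zero at yaw 53.5°, and it released cleanly. Now on to the cup.

```bash
python3 -m inch '{"grip":[1,1,1,1,1,1,1,1,1,1],"travel":[[-1,3.6,0],[-1,3.6,0],[-1,3.6,0],[-1,3.6,0],[-1,3.7,0],[-1,3.7,0],[0,0,-4],[0,0,-4],[0,0,-3],[0,0,0]],"turn":[[0,0,-5],[0,0,-5],[0,0,-5],[0,0,-5],[0,0,-5],[0,0,-5],[0,0,-5],[0,0,0],[0,0,0],[0,0,0]]}'; python3 tq.py
python3 - <<'E'
from h import *
a,R,t=shot('wrist');w=world(a,R,t);p=w.reshape(-1,3)
for lo,hi in((.060,.074),):
    q=p[(p[:,2]>lo)&(p[:,2]<hi)&(np.hypot(p[:,0]-.487,p[:,1]-.25)<.045)]
    print(len(q),q.mean(0),((q.max(0)+q.min(0))/2),np.ptp(q,axis=0),cv2.minEnclosingCircle(q[:,:2].astype(np.float32)))
cv2.imwrite('pics/w3.png',a['pixels'])
a=shot('top')[0]['pixels'];b=cv2.imread('pics/top.png')
c=[cv2.resize(x[160:230,300:370],(400,400),interpolation=cv2.INTER_CUBIC) for x in(b,a)]
cv2.imwrite('pics/c3.png',np.hstack(c))
E
```

```text
time_s: 20.32
position: [0.4834, 0.2479, 0.205]
ee_rot: [[-0.317, 0.948, -0.013], [0.948, 0.317, -0.004], [0.001, -0.014, -1.0]]
force: [-0.3, -0.3, -1.1]
finger_gap: 0.0919
gripper_force: 0.0
TQ [-0.057  0.045  0.001] F [0.2 0.3 0.3] yaw 18.48 pos [0.4893 0.2496 0.2155] gap 0.0924 gf 0.0 t 20.52
851 [0.48492734 0.24997979 0.06468926] [0.48474801 0.25089408 0.06382782] [0.05955206 0.05987125 0.00747885] ((0.48482170701026917, 0.25077638030052185), 0.030302874743938446)
```

View pics/w3.png

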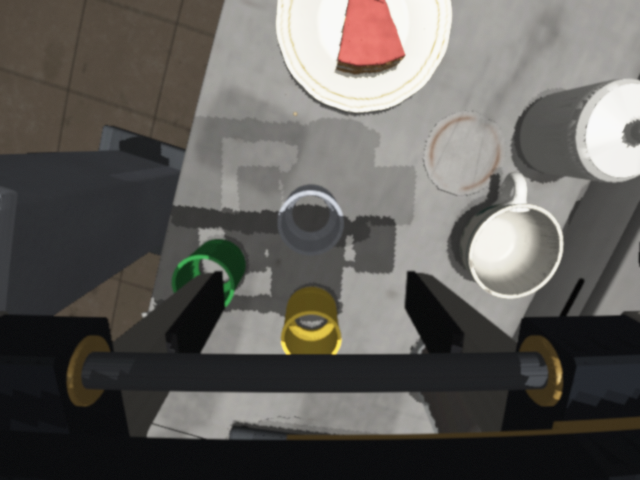

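View pics/c3.png

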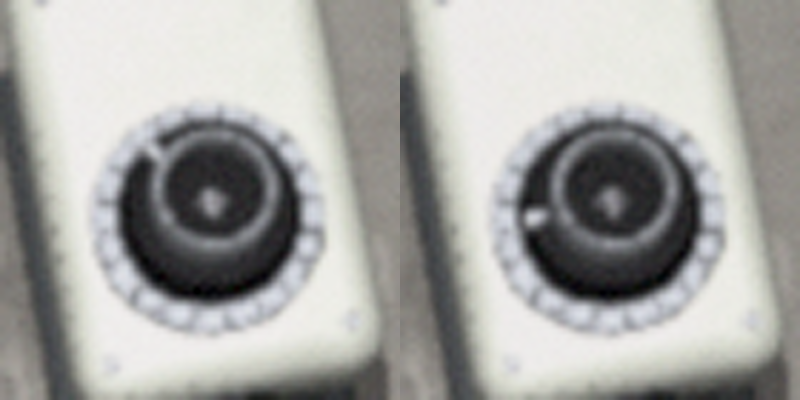

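The ridge moved from about 43° to about 93° (right crop, (537,217)). That is 3 clicks net from the start, as expected: 3 in, then 6 out. The cup ring at wrist (311,218) measures (0.485,0.251) with a 60 mm rim, so I'll grasp it.

```bash
python3 -m inch '{"grip":[1,1,1,1,1,1,1,1,1,1],"travel":[[-0.4,0.1,-2],[0,0,-3],[0,0,-3],[0,0,-3],[0,0,-3],[0,0,-2],[0,0,-2],[0,0,-1],[0,0,0],[0,0,0]],"turn":[[0,0,0],[0,0,0],[0,0,0],[0,0,0],[0,0,0],[0,0,0],[0,0,0],[0,0,0],[0,0,0],[0,0,0]]}'
python3 -m inch '{"grip":[0.6,0.5,0.4,0.3,0.2,0,0,-0.2,-0.2,-0.2],"travel":[[0,0,0],[0,0,0],[0,0,0],[0,0,0],[0,0,0],[0,0,0],[0,0,0],[0,0,0],[0,0,0],[0,0,0]],"turn":[[0,0,0],[0,0,0],[0,0,0],[0,0,0],[0,0,0],[0,0,0],[0,0,0],[0,0,0],[0,0,0],[0,0,0]]}'; python3 tq.py
```

```text
time_s: 21.45
position: [0.4844, 0.251, 0.0238]
ee_rot: [[-0.318, 0.948, 0.002], [0.948, 0.318, 0.0], [-0.0, 0.002, -1.0]]
force: [0.1, 0.2, -0.1]
finger_gap: 0.092
gripper_force: 0.0
time_s: 22.28
position: [0.4838, 0.2509, 0.0231]
ee_rot: [[-0.318, 0.948, 0.001], [0.948, 0.318, 0.0], [-0.0, 0.001, -1.0]]
force: [0.2, 0.7, 5.8]
finger_gap: 0.0571
gripper_force: 30.0
TQ [-0.051  0.074  0.011] F [-0.2 -0.1  5.5] yaw 18.56 pos [0.4838 0.2509 0.0231] gap 0.0575 gf 30.0 t 22.48
```

```bash
python3 -m inch '{"grip":[-0.2,-0.2,-0.2,-0.2,-0.2,-0.2,-0.2,-0.2,-0.2,-0.2],"travel":[[0,0,2],[0,0,3],[0,0,3.5],[0,0,4],[0,0,4],[0,0,4],[0,0,4],[0,0,3.5],[0,0,2],[0.5,-2,0]],"turn":[[0,0,0],[0,0,0],[0,0,0],[0,0,0],[0,0,0],[0,0,0],[0,0,0],[0,0,0],[0,0,0],[0,0,0]]}'
python3 -m inch '{"grip":[-0.2,-0.2,-0.2,-0.2,-0.2,-0.2,-0.2,-0.2,-0.2,-0.2],"travel":[[0.9,-3.7,0],[0.9,-3.7,0],[1,-3.7,0],[1,-3.7,0],[1,-3.7,0],[1,-3.7,0],[1,-3.7,0],[1,-3.5,0],[0.5,-2.5,0],[0,0,0]],"turn":[[0,0,0],[0,0,0],[0,0,0],[0,0,0],[0,0,0],[0,0,0],[0,0,0],[0,0,0],[0,0,0],[0,0,0]]}'; python3 tq.py
python3 - <<'E'
from h import *
for n in('wrist','top','scene'):
    a,R,t=shot(n);w=world(a,R,t);p=w.reshape(-1,3);s=read_state()['position']
    for zc in(.366,):
        q=p[(abs(p[:,2]-zc)<.008)&(np.hypot(p[:,0]-s[0],p[:,1]-s[1])<.036)]
        if len(q)>5: print(n,len(q),q.mean(0).round(4),((q.max(0)+q.min(0))/2).round(4),np.ptp(q,axis=0).round(4),cv2.minEnclosingCircle(q[:,:2].astype(np.float32)))
    cv2.imwrite(f'pics/{n}4.png',a['pixels'])
A=cv2.imread('pics/wrist4.png')[100:400,180:460]; B=cv2.resize(cv2.imread('pics/scene4.png')[130:250,310:430],(300,300),interpolation=cv2.INTER_CUBIC)
cv2.imwrite('pics/c4.png',np.hstack([A,B]))
E
```

```text
time_s: 23.32
position: [0.4895, 0.2333, 0.3281]
ee_rot: [[-0.321, 0.947, 0.008], [0.947, 0.321, 0.004], [0.001, 0.009, -1.0]]
force: [0.9, -0.4, -1.0]
finger_gap: 0.0572
gripper_force: 30.0
time_s: 24.15
position: [0.5711, -0.0929, 0.3205]
ee_rot: [[-0.313, 0.95, -0.003], [0.95, 0.313, -0.001], [0.0, -0.003, -1.0]]
force: [0.4, -0.2, -1.1]
finger_gap: 0.0577
gripper_force: 30.0
TQ [-0.018  0.052  0.019] F [-0.   0.1 -1. ] yaw 18.49 pos [ 0.571  -0.0871  0.322 ] gap 0.0577 gf 30.0 t 24.35
wrist 4026 [ 0.5675 -0.0773  0.3645] [ 0.5678 -0.0874  0.366 ] [0.0654 0.0603 0.016 ] ((0.5696614384651184, -0.0827675387263298), 0.034941960126161575)
top 42 [ 0.5633 -0.0636  0.3654] [ 0.5649 -0.0666  0.3656] [0.0355 0.0149 0.0069] ((0.564932107925415, -0.06676603108644485), 0.018626300618052483)
scene 182 [ 0.582  -0.0944  0.3641] [ 0.5742 -0.0924  0.3659] [0.064  0.057  0.0158] ((0.5721467137336731, -0.09104224294424057), 0.03445844724774361)
```

View pics/c4.png

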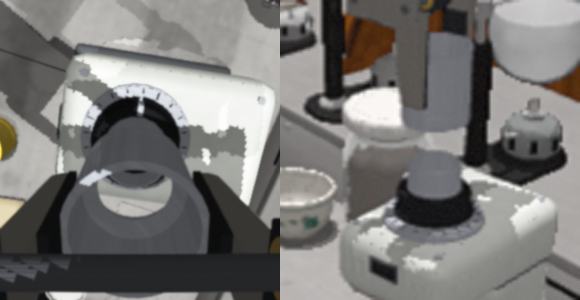

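The cup hangs upright and aligned above the neck; in the wrist crop the neck shows centred inside the cup (~(133,160)). Now I'll lower it in stages, watching the force.

```bash
python3 -m inch '{"grip":[-0.2,-0.2,-0.2,-0.2,-0.2,-0.2,-0.2,-0.2,-0.2,-0.2],"travel":[[0.05,-0.13,0],[0,0,-1],[0,0,-1],[0,0,-0.8],[0,0,-0.5],[0,0,-0.3],[0,0,-0.3],[0,0,-0.2],[0,0,0],[0,0,0]],"turn":[[0,0,0],[0,0,0],[0,0,0],[0,0,0],[0,0,0],[0,0,0],[0,0,0],[0,0,0],[0,0,0],[0,0,0]]}'>/dev/null; python3 tq.py
```

```text
TQ [-0.062  0.039  0.004] F [-0.4  0.3 -0.9] yaw 18.55 pos [ 0.572  -0.0896  0.282 ] gap 0.0574 gf 30.0 t 25.53
```

```bash
python3 -m inch '{"grip":[-0.2,-0.2,-0.2,-0.2,-0.2,-0.2,-0.2,-0.2,-0.2,-0.2],"travel":[[0,0,-0.2],[0,0,-0.2],[0,0,-0.1],[0,0,0],[0,0,0],[0,0,0],[0,0,0],[0,0,0],[0,0,0],[0,0,0]],"turn":[[0,0,0],[0,0,0],[0,0,0],[0,0,0],[0,0,0],[0,0,0],[0,0,0],[0,0,0],[0,0,0],[0,0,0]]}'>/dev/null; python3 tq.py
python3 -m inch '{"grip":[-0.2,-0.2,-0.2,-0.2,-0.2,-0.2,-0.2,-0.2,-0.2,-0.2],"travel":[[0,0,-0.2],[0,0,-0.2],[0,0,-0.1],[0,0,-0.1],[0,0,0],[0,0,0],[0,0,0],[0,0,0],[0,0,0],[0,0,0]],"turn":[[0,0,0],[0,0,0],[0,0,0],[0,0,0],[0,0,0],[0,0,0],[0,0,0],[0,0,0],[0,0,0],[0,0,0]]}'>/dev/null; python3 tq.py
```

```text
TQ [-0.059  0.016  0.022] F [-0.2 -0.2 -0.7] yaw 18.56 pos [ 0.5718 -0.0895  0.2766] gap 0.0575 gf 30.0 t 26.57
TQ [-0.068  0.045  0.01 ] F [-0.1  0.  -1.3] yaw 18.56 pos [ 0.5719 -0.0895  0.2706] gap 0.0576 gf 30.0 t 27.60
```

```bash
python3 -m inch '{"grip":[-0.2,-0.2,-0.2,-0.2,-0.2,-0.2,-0.2,-0.2,-0.2,-0.2],"travel":[[0,0,-0.1],[0,0,-0.05],[0,0,0],[0,0,0],[0,0,0],[0,0,0],[0,0,0],[0,0,0],[0,0,0],[0,0,0]],"turn":[[0,0,0],[0,0,0],[0,0,0],[0,0,0],[0,0,0],[0,0,0],[0,0,0],[0,0,0],[0,0,0],[0,0,0]]}'>/dev/null; python3 tq.py
```

```text
TQ [-0.049  0.033  0.008] F [0.2 0.  0.1] yaw 18.56 pos [ 0.5718 -0.0896  0.2691] gap 0.0573 gf 30.0 t 28.63
```

Weight is starting to transfer (Fz −1.3→0.1). One more millimetre, then I'll release and rise.

```bash
python3 -m inch '{"grip":[-0.2,-0.2,-0.2,-0.2,-0.2,-0.2,-0.2,-0.2,-0.2,-0.2],"travel":[[0,0,-0.05],[0,0,-0.05],[0,0,0],[0,0,0],[0,0,0],[0,0,0],[0,0,0],[0,0,0],[0,0,0],[0,0,0]],"turn":[[0,0,0],[0,0,0],[0,0,0],[0,0,0],[0,0,0],[0,0,0],[0,0,0],[0,0,0],[0,0,0],[0,0,0]]}'>/dev/null; python3 tq.py
python3 -m inch '{"grip":[0.2,0.3,0.4,0.5,0.6,0.8,1,1,1,1],"travel":[[0,0,0],[0,0,0],[0,0,0],[0,0,0],[0,0,0],[0,0,0],[0,0,0],[0,0,0],[0,0,0],[0,0,0]],"turn":[[0,0,0],[0,0,0],[0,0,0],[0,0,0],[0,0,0],[0,0,0],[0,0,0],[0,0,0],[0,0,0],[0,0,0]]}'>/dev/null; python3 tq.py
```

```text
TQ [ 0.063  0.556 -0.007] F [-2.8  0.7  5.5] yaw 18.56 pos [ 0.5719 -0.0896  0.2691] gap 0.0576 gf 30.0 t 29.67
TQ [-0.07   0.054  0.019] F [ 0.2 -0.3 -0.1] yaw 18.56 pos [ 0.5718 -0.0895  0.2681] gap 0.0919 gf 0.0 t 30.70
```

```bash
python3 -m inch '{"grip":[1,1,1,1,1,1,1,1,1,1],"travel":[[0,0,1],[0,0,2],[0,0,3],[0,0,3],[0,0,3],[-0.6,3.5,0],[-0.6,3.5,0],[-0.6,3.5,0],[-0.6,3.5,0],[-0.6,3.5,0]],"turn":[[0,0,0],[0,0,0],[0,0,0],[0,0,0],[0,0,0],[0,0,0],[0,0,0],[0,0,0],[0,0,0],[0,0,0]]}'
python3 -m inch '{"grip":[1,1,1,1,1,1,1,1,1,1],"travel":[[-1,3.5,0],[-1,3.5,0],[0,0,0],[0,0,0],[0,0,0],[0,0,0],[0,0,0],[0,0,0],[0,0,0],[0,0,0]],"turn":[[0,0,0],[0,0,0],[0,0,0],[0,0,0],[0,0,0],[0,0,0],[0,0,0],[0,0,0],[0,0,0],[0,0,0]]}'>/dev/null
python3 - <<'E'
from h import *
for n in('top','scene'):
    a,R,t=shot(n);w=world(a,R,t);p=w.reshape(-1,3)
    q=p[(abs(p[:,2]-.312)<.009)&(np.hypot(p[:,0]-.572,p[:,1]+.089)<.05)]
    print(n,len(q),np.median(q,0),((q.max(0)+q.min(0))/2).round(4),np.ptp(q,axis=0).round(4),np.percentile(q[:,2],[10,90]))
    cv2.imwrite(f'pics/{n}5.png',a['pixels'])
B=cv2.resize(cv2.imread('pics/scene5.png')[130:330,230:430],(500,500),interpolation=cv2.INTER_CUBIC)
A=cv2.resize(cv2.imread('pics/top5.png')[150:240,300:354],(300,500),interpolation=cv2.INTER_CUBIC)
cv2.imwrite('pics/c5.png',np.hstack([A,B]))
E
```

```text
time_s: 31.53
position: [0.5414, 0.0869, 0.3892]
ee_rot: [[-0.318, 0.948, 0.001], [0.948, 0.318, -0.0], [-0.0, 0.001, -1.0]]
force: [0.9, -0.4, 0.2]
finger_gap: 0.092
gripper_force: 0.0
top 193 [ 0.57638215 -0.090349    0.3120761 ] [ 0.5732 -0.0898  0.3108] [0.0595 0.0579 0.0153] [0.30696178 0.31480188]
scene 238 [ 0.56880846 -0.09364333  0.30873401] [ 0.5711 -0.0924  0.3086] [0.0623 0.0633 0.0111] [0.30430009 0.31168726]
```

View pics/c5.png

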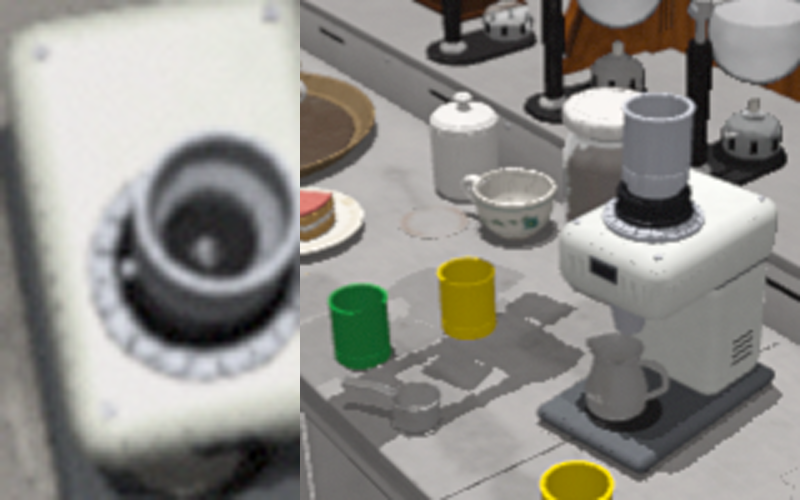

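The cup sits upright and fully down, with its rim at 0.312 as it should be. The ridge is still at its click (left crop, (128,268)), and the bystanders haven't moved.

```bash
python3 -c "
from bench import finish_job
print(finish_job())"
```

```text
the job is handed in; nothing more can be done
None
```

The job is handed in (about 32 s used): the dial was closed three clicks until the burrs just met (0.28 N m), opened exactly six clicks and released, and the feed cup is fully down on the neck.

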